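# Raise the incubation chamber's cover past a catch that may be caught, and hold it open

## Task

Tug the cover of the incubation chamber upward, with the release plunger still out, to learn whether the hidden catch holds it. If it is caught, let the cover back down and push the release plunger fully in to free it; once it is free, raise the cover past 45 degrees and finish while still holding it there with the fingers, motionless, because it falls shut when let go. Leave the things standing around the chamber where they are.

Things in the scene. Friction and masses are not known exactly. Their poses are not given: they have to be found in the camera images.
- chamber: White incubation chamber for a microscope stage, fixed to the table: an open box with a low grey console along its front, 275 mm deep (its x) by 240 mm wide (its y), 100 mm high. Origin on the table, 175 mm behind the console's front face (midway across the width); its x points away from its front towards the hinge, z up. The closed cover lies on top of it from x = -116 to x = +100 mm, its upper face 108 mm above the table.
- handle (a point): Centre of the cover's handle: a straight round steel bar of 10 mm diameter, 110 mm long along the chamber's y, on two posts at its ends, its axis 40 mm above the cover's upper face (the space between the posts is clear, 100 mm). With the cover shut it lies at chamber x = -55, y = 0, z = 148 mm. The point and its axes turn with the cover; with the cover shut the axes are those of the chamber.
- hinge (a point): Point on the cover's hinge line, at chamber x = 100, y = 0, z = 104 mm; the hinge runs along the chamber's y. Axes those of the chamber. The handle bar is 155 mm towards the front of it and 44 mm above it when the cover is shut.
- cover (a joint): Opening angle of the cover in rad: 0 shut, grows as its front edge rises; stop at 1.3. The cover (0.28 to 0.56 kg) is white with a clear window and a steel rail under its front edge. It always falls shut when let go. While the catch holds it, it lifts only by about 0.035 rad (5 mm at the handle) and then stops hard; if free it swings up with about 2 to 5 N at the handle. Whether it is caught cannot be seen from outside and differs from time to time.
- release_top (a point): Centre of the top face of the release plunger: a black round cap, 26 mm diameter, standing upright out of a square 40 mm aluminium plate on the top of the front console, 92 mm in front of the handle; where along the console's width it stands varies by up to 60 mm either side of the middle. When out, its top is 120 mm above the table and 16 mm above the plate. It moves straight down.
- release (a joint): Depth to which the release plunger is pushed in, in m: 0 out (so at the start, whether the catch is caught or not), 0.012 fully in. It moves against about 3 N of friction and stays where it is left. Pushed fully in with the cover down, it tips the catch clear and the catch stays clear; while the cover is pulled up against the catch, the catch binds and cannot be tipped.
- oil_mid (a point): Middle of a small bottle of immersion oil, 36 mm diameter, 85 mm high, loose, standing upright right of the chamber (-y side).
- slidebox_mid (a point): Middle of a small wooden slide box, 87 x 77 x 36 mm, loose, right of the chamber (-y side).
- remote_mid (a point): Middle of the body of a grey stage control unit with a black knob, 100 x 90 mm, 55 mm high to the knob's top, loose, left of the chamber (+y side).

How it is judged:
By the outcome, as a careful person would: the job done as asked, in the order asked, and still so for the second after the job is handed in, while the arm keeps its last pose, push and grip.
It also fails if it takes over 58 s, if anything falls off the work surface, if the arm or the gripper's body presses on something with over 40 N, if the wrist force passes 120 N, or if a joint passes its speed limit or range.

## Robot

A 6-joint arm with a two-finger parallel gripper is mounted at the origin on the work surface. World frame = base frame: x ahead of the robot, y to its left, z up, the work surface at z = 0. Lengths are in m, angles in rad, forces in N, time in s.
With the tool pointing down it reaches from about 0.3 to 0.85 m from the base axis. Payload 5.4 kg.
Tool frame: the origin (TCP) lies midway between the tips of the shut fingers; the grasp point (between the pads) lies 19 mm behind it; z points along the fingers, y is the line along which they close (so a half turn about z gives the same grasp; the last joint's range is limited). The gripper opens to 85 mm and grips with 20 to 120 N. Pads are 22 mm wide; open, the fingers measure 114 mm over their backs; the gripper's body (76 mm by 85 mm) begins 54 mm behind the grasp point. The pads swing forward as they close: fully open they stand 13 mm farther back than shut.
Start: joints at [-1.463, 0.158, 1.597, -0, 1.386, -0.21], TCP at [0.18, -0.546, 0.207] pointing down, gripper open.
Joint ranges: [-2.91, 2.91], [-0.94, 2.29], [0.18, 2.7], [-1.29, 4.43], [0.17, 2.64], [-3, 3]. Speed limits (rad/s): [2.57, 2.57, 3.14, 3.14, 3.14, 3.14].

## Interface

Orientations are given as [roll, pitch, yaw] about the fixed x, y, z axes, in that order (R = Rz(yaw) Ry(pitch) Rx(roll)).
In Python, from rig import bot, optics, order gives the robot as it stands.
- The arm moves only by the shell command python3 -m creep 'ROWS' [OPENING] [FORCE]. ROWS is JSON, a list of rows, each an object with "linear": the shift along the tool's x, y, z normalised to -1 to 1, where 1 is 30 cm, a list of three; "rot": the turn, a rotation vector about the tool's x, y, z normalised to -1 to 1, where 1 is pi/4 rad, a list of three. In form: [{"linear": [tx, ty, tz], "rot": [wx, wy, wz]}, ...]. A call has 1 to 5 rows; each row is the pose to reach, as a shift and turn from the pose commanded when the call began, along the tool's axes at that moment; what a row does not reach only later rows make up. A row lasts 1/10 s, in which the tool goes at most 50 mm and 8.59 degrees, less where a joint would pass 70% of its speed; a pose out of reach is approached as far as the arm can. A call with a number of a shift or a turn outside -1 to 1 is refused whole. A call with a gripper value outside its range is refused whole. OPENING is the closure, from -1 (fully open) to 1 (shut), set as the call begins (- or left out, the last holds). The fingers move at their own pace and stop on an object; FORCE is the grip in N (left out, the last holds). Time passes only in rows, so rows that repeat a pose let the fingers close. It gives the time, the measured TCP pose, the force, the opening and the grip force at its end, in the units of the state.
- bot.get_state(): the state, without advancing time (a new reading comes with each control period).
- optics.snapshot(name): name is "scene" or "top"; returns a dict with "color" (480x640x3 uint8, red, green, blue), "z_map" (480x640 float32, m along the optical axis (not along the pixel's ray), 0 where there is no reading), "mtx" (3x3 intrinsics, pixels), "k1" (the pictures are not rectified: a ray, as slopes to the right and down, at radius r is drawn at 1 + k1 r^2 times it, then the intrinsics apply), "extrinsics" (4x4, takes a point from camera to world coordinates). Camera axes: x right, y up, looking along -z (the intrinsics and any distortion apply to the point x, -y, -z); pixel columns grow to the right and rows downward; lengths in m; the calibration is good to about 2 mm. A picture is of the moment at which its call begins.
- order.hand_in(): hands the job in; it is judged then, once.
The state is a dict: "t": time; "q": joint angles; "qvel": joint speeds; "joint_efforts": joint torques, N m; "eef_pos": TCP position; "tcp_rot": TCP orientation; "force": force on the tool from outside, world axes, zero at the start; "wrist_torque": the same for the moment, N m; "width": opening from 0.0 (shut) to 1.0 (fully open); "gripper_force": force on a finger pad.
Only numpy, scipy, OpenCV 4.12 (cv2) and the standard library are available. Lean on these libraries where they do the work, as an engineer would, in place of code of your own. Each camera call takes 0.05 s, during which the arm holds its last target. There are 200 camera calls.

## Working session

There is one attempt and no reset: what is moved stays moved. The work goes in short steps, Python scripts to look and compute and a shell command to move; the robot and the scene stay as the last step left them, time stands still between calls to the robot, and variables do not carry over. Pictures are saved under pics/ and viewed, at most 10 in all, crops included, and the job is handed in when it is done.

```bash
mkdir -p pics; ls
python3 - <<'E'
from rig import bot,optics
import cv2,numpy as np
s=bot.get_state();print(s)
for n in("scene","top"):
    d=optics.snapshot(n);cv2.imwrite(f"pics/{n}0.png",d["color"][...,::-1]);print(n,d["mtx"],d["k1"],d["extrinsics"],(d["z_map"]>0).mean())
    np.savez(f"{n}0.npz",**d)
E
```

```text
pics
{'t': 0.0, 'q': array([-1.46308120e+00,  1.59035047e-01,  1.59823347e+00,  2.76345089e-07,
        1.38619997e+00, -2.10103042e-01]), 'qvel': array([-2.98964350e-04, -2.33329464e-04,  3.05955745e-04, -2.94980498e-04,
        7.09770295e-05, -1.17135329e-03]), 'joint_efforts': array([-7.79044203e-04, -3.96012783e+01, -3.31422687e+01, -3.57951440e-04,
        8.45700502e-03,  2.28562845e-05]), 'eef_pos': array([ 0.17959208, -0.54555667,  0.20592419]), 'tcp_rot': array([-3.13975813e+00, -3.91490062e-04,  3.17817761e-01]), 'force': array([ 0.74592892,  0.16237843, -0.55671522]), 'wrist_torque': array([ 0.02107053, -0.01811685, -0.02306141]), 'gripper_force': 0.0, 'width': 1.0018702186556465}
scene [[539.77269583   0.         314.1090609 ]
 [  0.         539.77269583 231.06583623]
 [  0.           0.           1.        ]] 0.013394085143486318 [[-0.49155185 -0.60899201  0.62249941  1.21179136]
 [ 0.87078034 -0.35265057  0.34260645  0.36231714]
 [ 0.01088018  0.71046908  0.7036443   0.77821887]
 [ 0.          0.          0.          1.        ]] 0.9959309895833334
top [[534.5734973    0.         314.37070554]
 [  0.         534.5734973  240.87260076]
 [  0.           0.           1.        ]] -0.14624016885593694 [[ 0.02505039  0.98292968 -0.18226828  0.40795158]
 [-0.99965005  0.02307922 -0.01292808  0.01034134]
 [-0.00850078  0.18252834  0.98316384  1.22678792]
 [ 0.          0.          0.          1.        ]] 0.99611328125
```

View pics/top0.png

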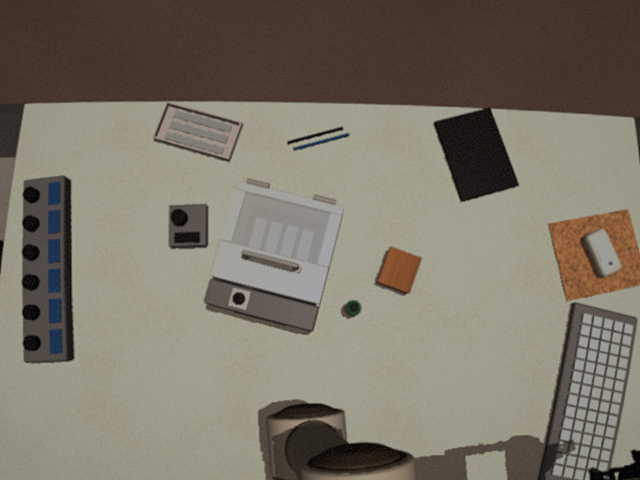

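View pics/scene0.png

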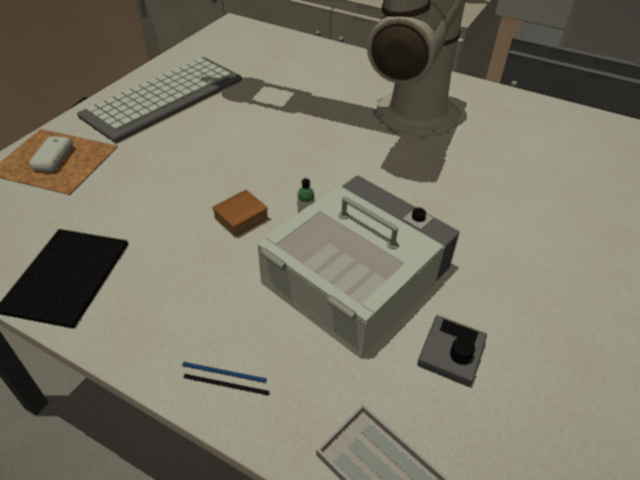

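The top view shows the chamber with its console towards the robot, the handle bar from about (243,255) to (300,268) and the plunger at (239,298). The remote is at (188,226), the oil at (352,308) and the slide box at (399,270).

```bash
cat > h.py <<'E'
import numpy as np,cv2
def rays(d,uv):
    uv=np.asarray(uv,float).reshape(-1,1,2)
    n=cv2.undistortPoints(uv,d["mtx"],np.array([float(d["k1"]),0,0,0,0])).reshape(-1,2)
    c=np.c_[n[:,0],-n[:,1],-np.ones(len(n))]
    E=d["extrinsics"];return E[:3,3],c@E[:3,:3].T
def plane(d,uv,z):
    o,r=rays(d,uv);return o+r*((z-o[2])/r[:,2])[:,None]
def cloud(d):
    v,u=np.mgrid[:480,:640];o,r=rays(d,np.c_[u.ravel(),v.ravel()])
    return (o+r*d["z_map"].reshape(-1,1)).reshape(480,640,3)
E
python3 - <<'E'
from h import *
for n,roi,pr in(("top",(195,170,350,340),(228,287,252,309)),("scene",(250,170,470,350),(408,203,430,226))):
    d=dict(np.load(n+"0.npz"));P=cloud(d);m=np.zeros((480,640),bool);a,b,c,e=roi;m[b:e,a:c]=1
    m2=m&(P[...,2]>.135)&(P[...,2]<.165)
    q=P[m2];print(n,"handle n",len(q))
    r=cv2.minAreaRect(q[:,:2].astype(np.float32));print(r,q.mean(0),np.median(q[:,2]))
    vx=cv2.fitLine(q[:,:2].astype(np.float32),cv2.DIST_HUBER,0,.01,.01).ravel();print("line",vx, np.degrees(np.arctan2(vx[1],vx[0])))
    # cover face
    q=P[m&(P[...,2]>.1)&(P[...,2]<.115)];print("cover",cv2.minAreaRect(q[:,:2].astype(np.float32)),np.median(q[:,2]))
    g=d["color"].max(2);k=np.zeros_like(m);a,b,c,e=pr;k[b:e,a:c]=1
    dk=(k&(g<40)).astype(np.uint8);nn,l,st,ce=cv2.connectedComponentsWithStats(dk);i=1+np.argmax(st[1:,4])
    x,y,w,h,A=st[i];print("plunger",st[i],ce[i],plane(d,[ce[i]],.118),"depth med",np.median(P[l==i],0))
E
```

```text
top handle n 287
((0.5690207481384277, 0.11453425884246826), (0.11884750425815582, 0.010455715470016003), 76.86273193359375) [0.56881473 0.11430483 0.15234748] 0.15250026032574127
line [0.2240382  0.97458035 0.56881475 0.11430483] 77.053665
cover ((0.592300534248352, 0.11073647439479828), (0.24203209578990936, 0.28654468059539795), 77.15235137939453) 0.10759216478885814
plunger [234 293  10  11  89] [238.4494382  298.34831461] [[0.4882213  0.17978701 0.118     ]] depth med [0.48856868 0.17953645 0.12047433]
scene handle n 412
((0.5699816942214966, 0.11645179986953735), (0.12008076906204224, 0.012423355132341385), 76.93360137939453) [0.57167514 0.11915978 0.14833792] 0.14953007698590265
line [0.21705492 0.9761594  0.57165855 0.11606156] 77.46388
cover ((0.5940034985542297, 0.11014357209205627), (0.24206364154815674, 0.2814284861087799), 77.28411102294922) 0.10556402266010567
plunger [413 208  12  13 132] [418.46212121 214.40909091] [[0.49655447 0.18238358 0.118     ]] depth med [0.49670157 0.18182668 0.1174626 ]
```

```bash
cat >> h.py <<'E'
from scipy.spatial.transform import Rotation as Ro
YAW=np.radians(-12.85);CX=np.array([np.cos(YAW),np.sin(YAW),0]);CY=np.array([-np.sin(YAW),np.cos(YAW),0]);CZ=np.array([0,0,1.])
H=np.array([.5697,.1155,.148]);O=H+.055*CX-np.array([0,0,.148]);PL=O-.147*CX+.046*CY+[0,0,.12]
GR=Ro.from_euler("z",YAW+np.pi/2)*Ro.from_euler("x",np.pi)   # tool y along chamber x, down
def go(s,p,R=GR):
    C=Ro.from_euler("xyz",s["tcp_rot"])
    print("lin",np.round(C.inv().apply(np.asarray(p)-s["eef_pos"])/.3,4),"rot",np.round((C.inv()*R).as_rotvec()/(np.pi/4),4))
def st():
    from rig import bot
    s=bot.get_state();print("t %.1f"%s["t"],s["eef_pos"].round(4),s["tcp_rot"].round(4),"F",s["force"].round(1),"w %.3f g %.1f"%(s["width"],s["gripper_force"]));return s
E
python3 -c "
from h import *
print(O,PL);s=st();go(s,[.30,-.34,.25]);go(s,H+[0,0,.10])"
```

```text
[0.62332256 0.10326803 0.        ] [0.49023445 0.1808087  0.12      ]
t 0.1 [ 0.1796 -0.5456  0.206 ] [-3.1398e+00 -4.0000e-04  3.1780e-01] F [ 0.9  0.2 -0.3] w 0.997 g 0.0
lin [ 0.5955 -0.5259 -0.1456] rot [-0.0018 -0.0016 -1.3098]
lin [ 1.9239 -1.6873 -0.1364] rot [-0.0018 -0.0016 -1.3098]
```

```bash
python3 -m creep '[{"linear":[0.12,-0.105,-0.06],"rot":[0,0,-0.18]},{"linear":[0.24,-0.21,-0.1],"rot":[0,0,-0.36]},{"linear":[0.36,-0.315,-0.146],"rot":[0,0,-0.54]},{"linear":[0.48,-0.42,-0.146],"rot":[0,0,-0.72]},{"linear":[0.5955,-0.526,-0.146],"rot":[0,0,-0.9]}]' -1 40
python3 -c "
from h import *
s=st();go(s,H+[0,0,.10])"
```

```text
t: 0.6
eef_pos: [0.3008, -0.3388, 0.2509]
tcp_rot: [3.141, 0.0, 1.03]
force: [0.2, -0.3, -0.5]
width: 1.001
gripper_force: 0.0
t 0.6 [ 0.3008 -0.3388  0.2509] [3.1408e+00 2.0000e-04 1.0301e+00] F [ 0.2 -0.3 -0.5] w 1.001 g 0.0
lin [ 1.7598 -0.011   0.0094] rot [ 1.000e-03  4.000e-04 -4.029e-01]
```

```bash
python3 -m creep '[{"linear":[0.15,0,0],"rot":[0,0,-0.1]},{"linear":[0.3,0,0],"rot":[0,0,-0.2]},{"linear":[0.45,0,0],"rot":[0,0,-0.3]},{"linear":[0.6,0,0],"rot":[0,0,-0.403]},{"linear":[0.75,0,0],"rot":[0,0,-0.403]}]'
python3 -c "
from h import *
s=st();go(s,H+[0,0,.10])"
```

```text
t: 1.1
eef_pos: [0.4173, -0.1463, 0.2505]
tcp_rot: [-3.142, -0.0, 1.343]
force: [-0.2, 0.2, 0.2]
width: 1.003
gripper_force: 0.0
t 1.1 [ 0.4173 -0.1463  0.2505] [-3.1415 -0.      1.3427] F [-0.2  0.2  0.2] w 1.003 g 0.0
lin [0.965  0.2974 0.0082] rot [-0.0001 -0.     -0.0048]
```

```bash
python3 -m creep '[{"linear":[0.15,0.05,0],"rot":[0,0,0]},{"linear":[0.3,0.1,0],"rot":[0,0,0]},{"linear":[0.45,0.15,0],"rot":[0,0,0]},{"linear":[0.6,0.2,0],"rot":[0,0,0]},{"linear":[0.75,0.24,0],"rot":[0,0,0]}]'
python3 -m creep '[{"linear":[0.11,0.03,0],"rot":[0,0,-0.005]},{"linear":[0.21,0.057,0.008],"rot":[0,0,-0.005]},{"linear":[0.215,0.057,0.008],"rot":[0,0,-0.005]},{"linear":[0.215,0.057,0.008],"rot":[0,0,-0.005]}]'
python3 -c "
from h import *
from rig import optics
s=st();go(s,H-[0,0,.019])
for n in('top','scene'):
    d=optics.snapshot(n);cv2.imwrite(f'pics/{n}1.png',d['color'][...,::-1])
i=cv2.imread('pics/scene1.png')[120:300,250:490];cv2.imwrite('pics/c1.png',cv2.resize(i,None,fx=3,fy=3))
"
```

```text
t: 1.6
eef_pos: [0.5388, 0.0565, 0.2502]
tcp_rot: [-3.141, 0.0, 1.341]
force: [1.0, -0.2, 1.4]
width: 1.001
gripper_force: 0.0
t: 2.0
eef_pos: [0.5691, 0.1137, 0.2475]
tcp_rot: [-3.14, 0.001, 1.346]
force: [-0.2, -0.5, -0.7]
width: 1.002
gripper_force: 0.0
t 2.0 [0.5691 0.1137 0.2475] [-3.1401e+00  8.0000e-04  1.3465e+00] F [-0.2 -0.5 -0.7] w 1.002 g 0.0
lin [0.0064 0.0011 0.3951] rot [-0.0019  0.001  -0.0001]
```

View pics/c1.png

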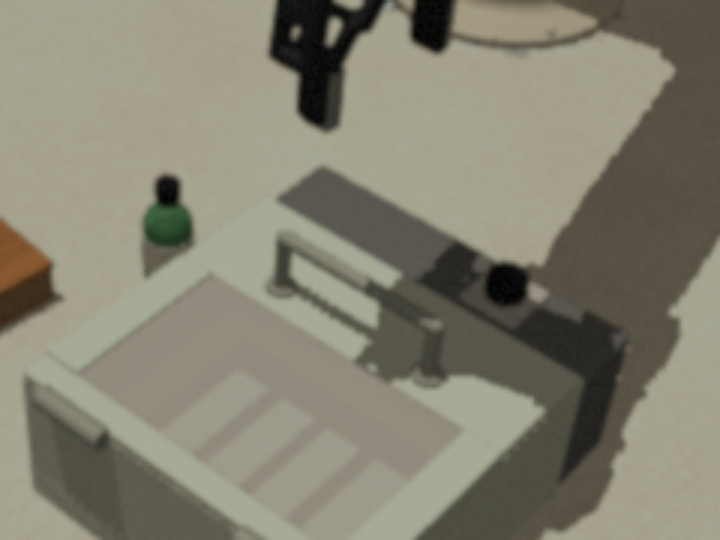

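The crop shows the open fingers above the handle; the near finger tip is at about (320,115) and the bar at (355,280) in the crop. The plunger at (505,285) is clear of the fingers. Next I descend and grip.

```bash
python3 -m creep '[{"linear":[0.003,0.001,0.1],"rot":[0,0,0]},{"linear":[0.006,0.001,0.2],"rot":[0,0,0]},{"linear":[0.006,0.001,0.3],"rot":[0,0,0]},{"linear":[0.006,0.001,0.36],"rot":[0,0,0]},{"linear":[0.006,0.001,0.395],"rot":[0,0,0]}]'
python3 -m creep '[{"linear":[0,0,0],"rot":[0,0,0]},{"linear":[0,0,0],"rot":[0,0,0]},{"linear":[0,0,0],"rot":[0,0,0]},{"linear":[0,0,0],"rot":[0,0,0]},{"linear":[0,0,0],"rot":[0,0,0]}]' 1 30
python3 -m creep '[{"linear":[0,0,0],"rot":[0,0,0]},{"linear":[0,0,0],"rot":[0,0,0]},{"linear":[0,0,0],"rot":[0,0,0]},{"linear":[0,0,0],"rot":[0,0,0]},{"linear":[0,0,0],"rot":[0,0,0]}]'
```

```text
t: 2.6
eef_pos: [0.5688, 0.1139, 0.1279]
tcp_rot: [-3.139, 0.001, 1.343]
force: [0.6, 0.0, 0.1]
width: 0.997
gripper_force: 0.0
t: 3.1
eef_pos: [0.5708, 0.1151, 0.1307]
tcp_rot: [3.14, -0.0, 1.345]
force: [0.3, -0.2, 0.8]
width: 0.142
gripper_force: 0.0
t: 3.6
eef_pos: [0.5702, 0.1151, 0.1298]
tcp_rot: [-3.141, 0.0, 1.345]
force: [-0.3, -0.2, -0.1]
width: -0.002
gripper_force: 0.0
```

```bash
python3 -c "
from h import *
from rig import optics
s=st()
for n in('top','scene'):
    d=optics.snapshot(n);cv2.imwrite(f'pics/{n}2.png',d['color'][...,::-1]);np.savez(n+'2.npz',**d)
i=cv2.imread('pics/scene2.png')[120:300,250:490];a=cv2.resize(i,None,fx=2.2,fy=2.2)
j=cv2.imread('pics/top2.png')[170:350,190:370];b=cv2.resize(j,(396,396))[:, :270]
cv2.imwrite('pics/c2.png',np.hstack([a,b]))
"
```

```text
t 3.6 [0.5702 0.1151 0.1298] [-3.1415  0.      1.3451] F [-0.3 -0.2 -0.1] w -0.002 g 0.0
```

View pics/c2.png

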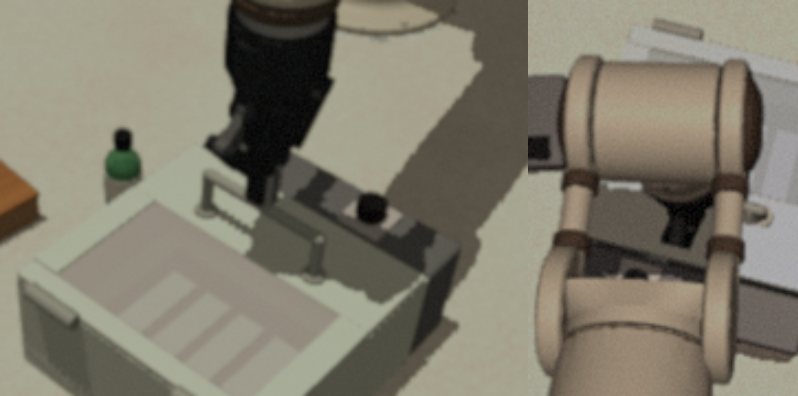

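The crop shows the closed fingers at about (262,190), apparently on the robot side of the bar (206–320, 175–240), so the grasp missed. I'll compare the projected TCP with the picture.

```bash
cat >> h.py <<'E'
def proj(d,p):
    E=d["extrinsics"];c=(np.atleast_2d(p)-E[:3,3])@E[:3,:3]*[1,-1,-1]
    return cv2.projectPoints(c,np.zeros(3),np.zeros(3),d["mtx"],np.array([float(d["k1"]),0,0,0,0]))[0].reshape(-1,2)
E
python3 -c "
from h import *
d=dict(np.load('scene2.npz'));T=np.array([.5702,.1151,.1298])
pts=[T,T+[0,0,.019],T+[0,0,.06],H,H-.05*CY,H+.05*CY,H-[0,0,.019]-.04*CX]
print((proj(d,pts)-[250,120])*2.2)
P=cloud(d);print(d['z_map'][120+70:120+95,250+119])
for v in range(180,222,4): print(v,[P[v,u].round(3).tolist() for u in (366,370,374)],d['color'][v,370])
"
```

```text
[[258.56098665 222.59118157]
 [260.52253243 204.98176595]
 [264.95724612 165.19261635]
 [261.17714788 205.53141288]
 [212.01938829 176.5831915 ]
 [312.92167607 235.99563243]
 [289.83423767 198.14372823]]
[0.873026   0.8835884  0.8829643  0.8766065  0.87605166 0.8775697
 0.8795197  0.8700594  0.87041694 0.8741437  0.8847463  0.88821894
 0.8912215  0.8877491  0.8929992  0.89532363 0.8990153  0.89987665
 0.8987357  0.90364647 0.902758   0.9065287  0.91123074 0.90839714
 0.91671216]
180 [[0.604, 0.118, 0.247], [0.594, 0.121, 0.241], [0.591, 0.126, 0.241]] [17 19 15]
184 [[0.596, 0.115, 0.232], [0.591, 0.12, 0.23], [0.592, 0.127, 0.234]] [ 5  5 10]
188 [[0.585, 0.112, 0.214], [0.585, 0.119, 0.218], [0.588, 0.127, 0.223]] [10 13 13]
192 [[0.583, 0.112, 0.205], [0.589, 0.121, 0.213], [0.582, 0.125, 0.21]] [14 16 14]
196 [[0.602, 0.12, 0.214], [0.587, 0.121, 0.203], [0.579, 0.125, 0.199]] [5 9 8]
200 [[0.601, 0.12, 0.205], [0.582, 0.12, 0.19], [0.576, 0.125, 0.188]] [22 20 18]
204 [[0.582, 0.114, 0.179], [0.581, 0.12, 0.18], [0.577, 0.126, 0.18]] [30 30 26]
208 [[0.585, 0.115, 0.172], [0.581, 0.121, 0.172], [0.576, 0.126, 0.17]] [38 37 32]
212 [[0.587, 0.117, 0.166], [0.578, 0.121, 0.161], [0.574, 0.126, 0.16]] [51 48 45]
216 [[0.534, 0.097, 0.105], [0.572, 0.119, 0.146], [0.573, 0.127, 0.149]] [65 65 56]
220 [[0.545, 0.102, 0.106], [0.539, 0.108, 0.104], [0.538, 0.115, 0.106]] [90 88 75]
```

```bash
python3 -c "
from h import *
d=dict(np.load('scene2.npz'));T=np.array([.5691,.1137,.2475])
print((proj(d,[T,T+.0425*CX+[0,0,.013],T+.05*CX+[0,0,.013],T-.0425*CX+[0,0,.013]])-[250,120])*3)
s=st()
P=cloud(d);g=d['color'].max(2)
for v in range(206,224): print(v,[(int(g[v,u]),round(float(P[v,u,0]),3),round(float(P[v,u,2]),3)) for u in (360,364,368,372,376,380)])
i=cv2.imread('pics/scene2.png')[180:240,330:410];cv2.imwrite('pics/c3.png',cv2.resize(i,None,fx=8,fy=8,interpolation=0))
"
```

```text
[[368.99558967 140.76090069]
 [320.01365205 158.20996836]
 [310.69619248 164.97374814]
 [419.71399938  85.82800965]]
t 3.7 [0.5702 0.1151 0.1298] [-3.1415  0.      1.3451] F [0.1 0.3 0. ] w -0.000 g 0.0
206 [(130, 0.564, 0.152), (12, 0.583, 0.173), (14, 0.586, 0.179), (59, 0.578, 0.175), (68, 0.569, 0.17), (90, 0.49, 0.098)]
207 [(122, 0.566, 0.152), (18, 0.582, 0.171), (15, 0.588, 0.179), (56, 0.577, 0.172), (91, 0.568, 0.167), (90, 0.494, 0.1)]
208 [(110, 0.568, 0.151), (16, 0.581, 0.167), (5, 0.585, 0.174), (56, 0.581, 0.173), (108, 0.569, 0.165), (89, 0.495, 0.098)]
209 [(98, 0.569, 0.15), (11, 0.582, 0.166), (17, 0.584, 0.171), (59, 0.58, 0.171), (99, 0.569, 0.163), (87, 0.505, 0.105)]
210 [(95, 0.569, 0.148), (21, 0.582, 0.164), (11, 0.586, 0.171), (54, 0.578, 0.167), (77, 0.57, 0.162), (89, 0.508, 0.106)]
211 [(123, 0.569, 0.146), (33, 0.584, 0.163), (12, 0.584, 0.167), (57, 0.579, 0.165), (77, 0.568, 0.158), (89, 0.509, 0.104)]
212 [(157, 0.531, 0.106), (63, 0.576, 0.153), (22, 0.584, 0.165), (56, 0.58, 0.164), (87, 0.517, 0.107), (89, 0.515, 0.108)]
213 [(170, 0.535, 0.108),
[... 654 characters left out ...]
.539, 0.107), (70, 0.576, 0.147), (69, 0.576, 0.15), (68, 0.574, 0.152)]
219 [(171, 0.549, 0.107), (170, 0.545, 0.106), (91, 0.541, 0.106), (78, 0.538, 0.106), (66, 0.575, 0.147), (67, 0.575, 0.15)]
220 [(165, 0.551, 0.106), (163, 0.549, 0.108), (89, 0.543, 0.106), (86, 0.54, 0.106), (66, 0.578, 0.148), (69, 0.578, 0.151)]
221 [(144, 0.556, 0.109), (159, 0.549, 0.106), (89, 0.544, 0.104), (88, 0.542, 0.106), (75, 0.54, 0.108), (68, 0.579, 0.15)]
222 [(102, 0.556, 0.107), (156, 0.551, 0.105), (90, 0.549, 0.107), (89, 0.547, 0.108), (84, 0.54, 0.105), (64, 0.58, 0.148)]
223 [(89, 0.559, 0.107), (130, 0.554, 0.106), (90, 0.551, 0.107), (90, 0.547, 0.106), (91, 0.543, 0.106), (72, 0.579, 0.146)]
```

View pics/c3.png

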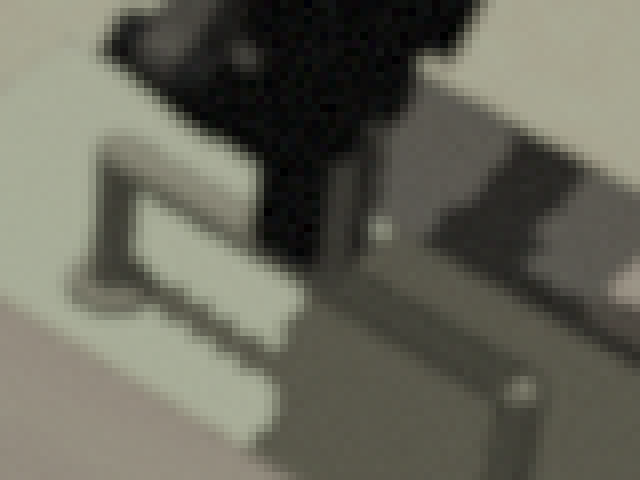

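The enlarged crop shows the shut fingertips ending at about (325,270), just above the bar at z ≈ 0.158. The horizontal position is right, so the real tips are about 27 mm higher than the reported TCP. I'll open, go lower while watching the force, and grip again.

```bash
python3 -m creep '[{"linear":[0,0,-0.03],"rot":[0,0,0]},{"linear":[0,0,-0.03],"rot":[0,0,0]},{"linear":[0,0,-0.03],"rot":[0,0,0]},{"linear":[0,0,-0.03],"rot":[0,0,0]},{"linear":[0,0,-0.03],"rot":[0,0,0]}]' -1
python3 -m creep '[{"linear":[0,0,0],"rot":[0,0,0]},{"linear":[0,0,0],"rot":[0,0,0]},{"linear":[0,0,0.03],"rot":[0,0,0]},{"linear":[0,0,0.06],"rot":[0,0,0]},{"linear":[0,0,0.08],"rot":[0,0,0]}]'
python3 -m creep '[{"linear":[0,0,0.02],"rot":[0,0,0]},{"linear":[0,0,0.03],"rot":[0,0,0]},{"linear":[0,0,0.04],"rot":[0,0,0]},{"linear":[0,0,0.04],"rot":[0,0,0]}]'
python3 -m creep '[{"linear":[0,0,0],"rot":[0,0,0]},{"linear":[0,0,0],"rot":[0,0,0]},{"linear":[0,0,0],"rot":[0,0,0]},{"linear":[0,0,0],"rot":[0,0,0]},{"linear":[0,0,0],"rot":[0,0,0]}]' 1 30
python3 -m creep '[{"linear":[0,0,0],"rot":[0,0,0]},{"linear":[0,0,0],"rot":[0,0,0]},{"linear":[0,0,0],"rot":[0,0,0]},{"linear":[0,0,0],"rot":[0,0,0]},{"linear":[0,0,0],"rot":[0,0,0]}]'
```

```text
t: 4.2
eef_pos: [0.5701, 0.1151, 0.1386]
tcp_rot: [-3.141, 0.0, 1.345]
force: [-0.5, 0.7, -0.3]
width: 0.845
gripper_force: 0.0
t: 4.7
eef_pos: [0.5694, 0.1151, 0.1131]
tcp_rot: [-3.14, 0.0, 1.345]
force: [-0.1, -0.6, -0.0]
width: 1.0
gripper_force: 0.0
t: 5.1
eef_pos: [0.5701, 0.1151, 0.1024]
tcp_rot: [-3.141, 0.0, 1.345]
force: [-0.5, 0.0, 0.7]
width: 1.001
gripper_force: 0.0
t: 5.6
eef_pos: [0.5698, 0.1152, 0.1029]
tcp_rot: [-3.14, 0.0, 1.345]
force: [-23.5, 4.7, 9.6]
width: 0.141
gripper_force: 12.7
t: 6.1
eef_pos: [0.568, 0.1156, 0.1028]
tcp_rot: [-3.136, 0.001, 1.346]
force: [-8.0, 1.0, 6.6]
width: 0.098
gripper_force: 29.5
```

```bash
python3 -m creep '[{"linear":[0,-0.006,0],"rot":[0,0,0]},{"linear":[0,-0.006,0],"rot":[0,0,0]},{"linear":[0,-0.006,0],"rot":[0,0,0]}]'
python3 -m creep '[{"linear":[0,0,-0.005],"rot":[0,0,0]},{"linear":[0,0,-0.01],"rot":[0,0,0]},{"linear":[0,0,-0.01],"rot":[0,0,0]},{"linear":[0,0,-0.01],"rot":[0,0,0]}]'
python3 -m creep '[{"linear":[0,0,-0.005],"rot":[0,0,0]},{"linear":[0,0,-0.01],"rot":[0,0,0]},{"linear":[0,0,-0.01],"rot":[0,0,0]},{"linear":[0,0,-0.01],"rot":[0,0,0]}]'
```

```text
t: 6.4
eef_pos: [0.5681, 0.1156, 0.1029]
tcp_rot: [-3.141, 0.0, 1.345]
force: [-3.9, 0.5, 2.7]
width: 0.104
gripper_force: 29.6
t: 6.8
eef_pos: [0.5688, 0.1155, 0.1055]
tcp_rot: [3.141, -0.0, 1.345]
force: [3.5, 1.2, -5.6]
width: 0.102
gripper_force: 29.1
t: 7.2
eef_pos: [0.5699, 0.1152, 0.109]
tcp_rot: [3.138, -0.001, 1.345]
force: [6.5, -0.2, -7.4]
width: 0.097
gripper_force: 29.1
```

```bash
python3 -m creep '[{"linear":[0,0.005,-0.005],"rot":[0,0,0]},{"linear":[0,0.005,-0.01],"rot":[0,0,0]},{"linear":[0,0.005,-0.01],"rot":[0,0,0]},{"linear":[0,0.005,-0.01],"rot":[0,0,0]}]'
python3 -m creep '[{"linear":[0,0.003,-0.005],"rot":[0,0,0]},{"linear":[0,0.003,-0.01],"rot":[0,0,0]},{"linear":[0,0.003,-0.01],"rot":[0,0,0]},{"linear":[0,0.003,-0.01],"rot":[0,0,0]}]'
```

```text
t: 7.6
eef_pos: [0.5709, 0.115, 0.112]
tcp_rot: [3.139, -0.0, 1.345]
force: [5.9, -1.1, -7.0]
width: 0.106
gripper_force: 29.3
t: 8.0
eef_pos: [0.5719, 0.1147, 0.115]
tcp_rot: [3.139, -0.0, 1.345]
force: [7.2, 0.4, -7.6]
width: 0.106
gripper_force: 29.2
```

```bash
python3 -m creep '[{"linear":[0,0.007,-0.015],"rot":[0,0,0]},{"linear":[0,0.013,-0.03],"rot":[0,0,0]},{"linear":[0,0.016,-0.04],"rot":[0,0,0]},{"linear":[0,0.016,-0.04],"rot":[0,0,0]}]'
python3 -c "
from h import *
from rig import optics
st();d=optics.snapshot('scene');P=cloud(d);P0=cloud(dict(np.load('scene0.npz')))
def loc(P):
    q=(P-O)@np.c_[CX,CY,CZ];return q
a,b=loc(P0),loc(P)
for y in(-.1,-.07,.08,.105):
  for lo,hi in((-.125,-.085),(-.03,0),(.06,.09)):
    for q in(a,b):
        m=(abs(q[...,1]-y)<.012)&(q[...,0]>lo)&(q[...,0]<hi)&(q[...,2]>.07)&(q[...,2]<.18)
        print(y,lo,m.sum(),np.percentile(q[m][:,2],[20,50,80]).round(4) if m.any() else '')
"
```

```text
t: 8.4
eef_pos: [0.5767, 0.1137, 0.1273]
tcp_rot: [3.139, -0.0, 1.345]
force: [6.7, 0.4, -8.4]
width: 0.105
gripper_force: 29.2
t 8.4 [0.5767 0.1137 0.1273] [ 3.1389e+00 -3.0000e-04  1.3449e+00] F [ 6.7  0.4 -8.4] w 0.105 g 29.2
-0.1 -0.125 136 [0.1054 0.1066 0.1076]
-0.1 -0.125 132 [0.1366 0.1379 0.1393]
-0.1 -0.03 159 [0.1045 0.1061 0.1073]
-0.1 -0.03 175 [0.1219 0.1238 0.1254]
-0.1 0.06 173 [0.1053 0.1062 0.1071]
-0.1 0.06 193 [0.1081 0.1096 0.1114]
-0.07 -0.125 82 [0.105  0.1063 0.1074]
-0.07 -0.125 0 
-0.07 -0.03 152 [0.1034 0.1046 0.1056]
-0.07 -0.03 168 [0.1208 0.1223 0.1241]
-0.07 0.06 176 [0.1039 0.1051 0.1067]
-0.07 0.06 193 [0.1077 0.1091 0.1105]
0.08 -0.125 180 [0.1054 0.1065 0.1074]
0.08 -0.125 189 [0.1363 0.1376 0.1394]
0.08 -0.03 195 [0.1036 0.1046 0.1055]
0.08 -0.03 219 [0.1211 0.1228 0.1242]
0.08 0.06 220 [0.1039 0.1053 0.1065]
0.08 0.06 244 [0.1077 0.1088 0.1101]
0.105 -0.125 190 [0.1055 0.1064 0.1076]
0.105 -0.125 299 [0.097  0.1367 0.1389]
0.105 -0.03 193 [0.1052 0.1066 0.1074]
0.105 -0.03 252 [0.1222 0.1241 0.1259]
0.105 0.06 236 [0.1055 0.1065 0.1075]
0.105 0.06 263 [0.1086 0.1104 0.1121]
```

The cover has opened to about 0.15 rad with the plunger out, and the force stays steady at about 7 N. It is not caught, so no release is needed. Next is the opening arc.

```bash
python3 -c "
import numpy as np
r=np.hypot(.155,.044);a=np.arctan2(.044,.155);f=lambda t:np.array([-r*np.cos(a+t),r*np.sin(a+t)])
t0=.158
for t in np.arange(.158,1.0,.0655): d=(f(t)-f(t0))/.3;print(round(t,3),'y',d[0].round(3),'z',-d[1].round(3))
"
```

```text
0.158 y 0.0 z -0.0
0.224 y 0.016 z -0.031
0.289 y 0.034 z -0.062
0.355 y 0.054 z -0.091
0.42 y 0.075 z -0.118
0.486 y 0.099 z -0.145
0.551 y 0.124 z -0.169
0.616 y 0.15 z -0.192
0.682 y 0.179 z -0.213
0.748 y 0.208 z -0.233
0.813 y 0.239 z -0.25
0.879 y 0.27 z -0.265
0.944 y 0.303 z -0.278
```

```bash
python3 -m creep '[{"linear":[0,0.008,-0.016],"rot":[0,0,0]},{"linear":[0,0.016,-0.031],"rot":[0,0,0]},{"linear":[0,0.025,-0.047],"rot":[0,0,0]},{"linear":[0,0.034,-0.062],"rot":[0,0,0]},{"linear":[0,0.034,-0.062],"rot":[0,0,0]}]'
python3 -m creep '[{"linear":[0,0.01,-0.015],"rot":[0,0,0]},{"linear":[0,0.02,-0.029],"rot":[0,0,0]},{"linear":[0,0.03,-0.043],"rot":[0,0,0]},{"linear":[0,0.041,-0.056],"rot":[0,0,0]},{"linear":[0,0.041,-0.056],"rot":[0,0,0]}]'
python3 -c "
from h import *
st()"
```

```text
t: 8.95
eef_pos: [0.586, 0.1115, 0.1456]
tcp_rot: [3.141, -0.0, 1.345]
force: [4.8, 0.6, -9.4]
width: 0.102
gripper_force: 29.2
t: 9.45
eef_pos: [0.5977, 0.1088, 0.163]
tcp_rot: [3.142, 0.0, 1.345]
force: [0.1, 1.8, -6.1]
width: 0.108
gripper_force: 29.4
t 9.4 [0.5977 0.1088 0.163 ] [3.1415 0.     1.3451] F [ 0.1  1.8 -6.1] w 0.108 g 29.4
```

Forces are low and the motion follows the arc, so I continue.

```bash
python3 -m creep '[{"linear":[0,0.012,-0.013],"rot":[0,0,0]},{"linear":[0,0.024,-0.027],"rot":[0,0,0]},{"linear":[0,0.036,-0.039],"rot":[0,0,0]},{"linear":[0,0.049,-0.051],"rot":[0,0,0]},{"linear":[0,0.049,-0.051],"rot":[0,0,0]}]'
python3 -m creep '[{"linear":[0,0.013,-0.012],"rot":[0,0,0]},{"linear":[0,0.026,-0.023],"rot":[0,0,0]},{"linear":[0,0.04,-0.034],"rot":[0,0,0]},{"linear":[0,0.055,-0.044],"rot":[0,0,0]},{"linear":[0,0.055,-0.044],"rot":[0,0,0]}]'
python3 -c "
from h import *
from rig import optics
st()
for n in('scene',):
    d=optics.snapshot(n);cv2.imwrite(f'pics/{n}5.png',d['color'][...,::-1])
P=cloud(d);q=(P-O)@np.c_[CX,CY,CZ]
m=(abs(abs(q[...,1])-.09)<.025)&(q[...,0]>-.1)&(q[...,0]<.095)&(q[...,2]>.12)&(q[...,2]<.26)&(d['color'].max(2)>100)
p=q[m];print(len(p));l=cv2.fitLine(p[:,[0,2]].astype(np.float32),cv2.DIST_HUBER,0,.01,.01).ravel();print(l,np.degrees(np.arctan(-l[1]/l[0])))
"
```

```text
t: 9.95
eef_pos: [0.6121, 0.1056, 0.1792]
tcp_rot: [3.141, -0.0, 1.345]
force: [-6.2, 1.4, 0.7]
width: 0.103
gripper_force: 29.7
t: 10.45
eef_pos: [0.6282, 0.1019, 0.1932]
tcp_rot: [3.141, -0.0, 1.345]
force: [-6.8, 0.6, 4.0]
width: 0.103
gripper_force: 29.7
t 10.4 [0.6282 0.1019 0.1932] [ 3.1411e+00 -1.0000e-04  1.3452e+00] F [-6.8  0.6  4. ] w 0.103 g 29.7
4952
[ 0.77618295 -0.6305077   0.02206165  0.16773638] 39.08759
```

View pics/scene5.png

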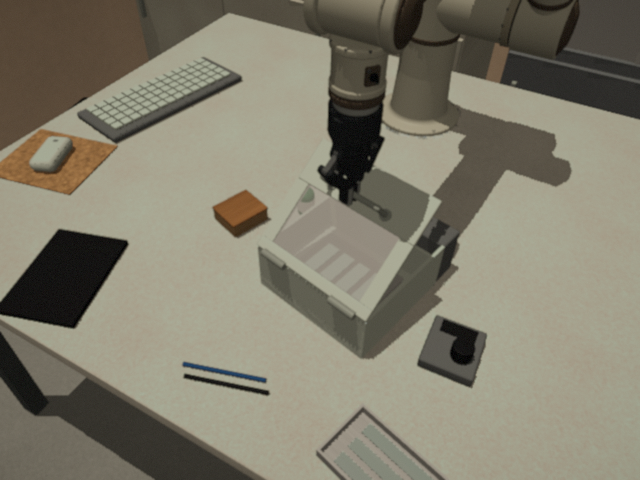

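The picture shows the cover held open (free edge from about (302,180) to (440,205)), the gripper on the bar at about (350,195), and the remote, slide box and oil undisturbed. The angle is about 39°. I go on to about 54°, biased slightly outward to ease the radial load.

```bash
python3 -m creep '[{"linear":[0,0.014,-0.015],"rot":[0,0,0]},{"linear":[0,0.029,-0.025],"rot":[0,0,0]},{"linear":[0,0.043,-0.034],"rot":[0,0,0]},{"linear":[0,0.058,-0.042],"rot":[0,0,0]},{"linear":[0,0.058,-0.042],"rot":[0,0,0]}]'
python3 -m creep '[{"linear":[0,0.015,-0.009],"rot":[0,0,0]},{"linear":[0,0.03,-0.017],"rot":[0,0,0]},{"linear":[0,0.046,-0.024],"rot":[0,0,0]},{"linear":[0,0.062,-0.03],"rot":[0,0,0]},{"linear":[0,0.062,-0.03],"rot":[0,0,0]}]'
python3 -m creep '[{"linear":[0,0,0],"rot":[0,0,0]},{"linear":[0,0,0],"rot":[0,0,0]},{"linear":[0,0,0],"rot":[0,0,0]},{"linear":[0,0,0],"rot":[0,0,0]},{"linear":[0,0,0],"rot":[0,0,0]}]'
python3 -c "
from h import *
from rig import optics,bot
st();print(abs(bot.get_state()['qvel']).max())
for n in('scene','top'):
    d=optics.snapshot(n);cv2.imwrite(f'pics/{n}6.png',d['color'][...,::-1])
    if n=='top':break
    P=cloud(d);q=(P-O)@np.c_[CX,CY,CZ]
    m=(abs(abs(q[...,1])-.09)<.025)&(q[...,0]>-.1)&(q[...,0]<.095)&(q[...,2]>.12)&(q[...,2]<.3)&(d['color'].max(2)>100)
    p=q[m];l=cv2.fitLine(p[:,[0,2]].astype(np.float32),cv2.DIST_HUBER,0,.01,.01).ravel();print(l,np.degrees(np.arctan(-l[1]/l[0])))
"
```

```text
t: 11.0
eef_pos: [0.646, 0.0978, 0.2052]
tcp_rot: [3.139, -0.0, 1.345]
force: [-6.3, 1.2, 4.1]
width: 0.104
gripper_force: 29.8
t: 11.5
eef_pos: [0.6642, 0.0936, 0.2141]
tcp_rot: [3.139, -0.001, 1.345]
force: [-4.9, -0.0, 5.4]
width: 0.105
gripper_force: 30.1
t: 12.0
eef_pos: [0.6634, 0.0938, 0.2138]
tcp_rot: [3.14, -0.0, 1.345]
force: [-5.2, 0.4, 4.8]
width: 0.104
gripper_force: 30.1
t 12.0 [0.6634 0.0938 0.2138] [ 3.1396e+00 -2.0000e-04  1.3452e+00] F [-5.2  0.4  4.8] w 0.104 g 30.1
0.002152010131733387
[ 0.59360516 -0.80475646  0.05483856  0.16583034] 53.58674
```

View pics/scene6.png

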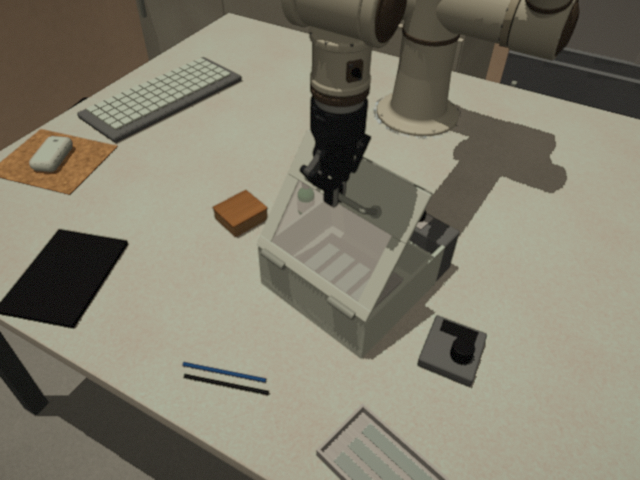

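The cover stands at about 54°. The fingers hold the bar near (340,195) with a steady 30 N grip, the arm is still, and the objects around the chamber have not moved. I'm handing it in.

```bash
python3 -c "
from rig import order
print(order.hand_in())"
```

```text
the job is handed in; nothing more can be done
None
```

The tug with the plunger out showed the cover was not caught, so I left the plunger alone, raised the cover to about 54° and handed in (at about 12 s) with the fingers holding it still; the first grasp closed just above the bar and had to be repeated lower.

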